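# Stir the wax pellets, then hold the warmer's lever in the green

## Robot

A 6-joint arm with a two-finger parallel gripper is mounted at the origin on a cart in front of the work surface, level with it; the furniture and walls round the work are solid. World frame = base frame: x ahead of the robot, y to its left, z up, the work surface at z = 0. Lengths are in m, angles in rad, forces in N, time in s.
With the tool pointing down it reaches from about 0.425 to 0.925 m from the base axis. Payload 12.5 kg.
Tool frame: the origin (TCP) lies at the centre of the arm's flange, where the gripper is bolted on; the fingertips stand ctrl.finger_overhang ahead of it and the grasp point (between the pads) lies 155 mm ahead of it (ctrl.finger_overhang is the distance from the TCP to the fingertips, in m); z points along the fingers, y is the line along which they close (so a half turn about z gives the same grasp; the last joint's range is limited). The gripper opens to 85 mm and grips with 20 to 120 N. Pads are 22 mm wide; open, the fingers measure 114 mm over their backs; the gripper's body (76 mm by 85 mm) begins 54 mm behind the grasp point. The pads swing forward as they close: fully open they stand 13 mm farther back than shut.
Start: joints at [-1.433, 0.491, 1.559, -0, 1.092, -0.106], TCP at [0.151, -0.607, 0.405] pointing down, gripper open.
Joint ranges: [-3.1, 3.1], [-0.84, 2.19], [0.05, 2.79], [-1.13, 4.28], [0.06, 2.93], [-2.69, 2.69]. Speed limits (rad/s): [2.22, 2.22, 2.79, 3.14, 3.14, 3.14].

## Interface

Orientations are given as a rotation vector (axis times angle).
In Python, from cell import ctrl, imaging gives the robot as it stands.
- The arm moves only by the shell command python3 -m inch 'ROWS' [FORCE]. ROWS is JSON, a list of rows, each a list of 3 entries, a list of its own where there are three numbers: the turn, a rotation vector about the world's x, y, z in units of 5 degrees (1.0 is 5 degrees), then the shift along the world's x, y, z in units of 25 mm (1.0 is 25 mm), then the gripper's target within -1 to 1 (shut at 1, half-way at 0, fully open at -1). In form: [[[wx, wy, wz], [dx, dy, dz], claw], ...]. A call has 1 to 12 rows; each row shifts and turns the commanded pose from where the row before left it; what a row does not reach is not made up. A row lasts 1/12 s, in which the tool goes at most 41.7 mm and 7.16 degrees, less where a joint would pass 70% of its speed; a pose out of reach is approached as far as the arm can. A call is refused whole if a number of a shift passes 1 or a number of a turn 1, either way. A call with a gripper value outside its range is refused whole. The fingers move at their own pace and stop on an object; FORCE is the grip in N (left out, the last holds). Time passes only in rows, so rows that do not move let the fingers close. It gives the time, the measured TCP pose, the force, the opening and the grip force at its end, in the units of the state.
- ctrl.observe(): the state, without advancing time (a new reading comes with each control period).
- imaging.read_camera(name): name is "scene" or "top" or "wrist"; returns a dict with "frame" (400x640x3 uint8, blue, green, red), "z_map" (400x640 float32, m along the optical axis (not along the pixel's ray), 0 where there is no reading), "camera_matrix" (3x3 intrinsics, pixels), "k1" (the pictures are not rectified: a ray, as slopes to the right and down, at radius r is drawn at 1 + k1 r^2 times it, then the intrinsics apply), "view" (4x4, takes a point from world to camera coordinates); the wrist camera has in their place "hand_eye" (4x4, takes a point from camera to tool coordinates, whose origin is the TCP and whose axes are the flange's). Camera axes: x right, y down, z forward; pixel columns grow to the right and rows downward; lengths in m; the calibration is good to about 2 mm. A picture is of the moment at which its call begins: read the wrist's pose just before it.
- ctrl.hand_in(): hands the job in; it is judged then, once.
The state is a dict: "time": time; "joint_positions": joint angles; "dq": joint speeds; "effort": joint torques, N m; "tcp_pos": TCP position; "eef_rot": TCP orientation; "wrist_force": force on the tool from outside, world axes, zero at the start; "moment": the same for the moment, N m; "finger_gap": opening from 0.0 (shut) to 1.0 (fully open); "grasp_force": force on a finger pad.
Only numpy, scipy, OpenCV 4.12 (cv2) and the standard library are available. Lean on these libraries where they do the work, as an engineer would, in place of code of your own. Each camera call takes 0.05 s, during which the arm holds its last target. There are 200 camera calls.

## Task

Take the stirrer from its stand and stir the pellets in the wax warmer's pot until all three blue ones lie more than 1 cm from where they started, keeping every pellet in the pot, then hang the stirrer back upright in its stand by its collar. Then press the warmer's orange sprung lever down with the fingertips to half of its travel, so that its white pointer stands in the green band and never goes down to the red mark, hold it there for 2 seconds and finish while still holding it there. Do not touch the pellets with the fingers, and leave the timer, the white jar and the tube where they are.

Things in the scene. Friction and masses are not known exactly. Their poses are not given: they have to be found in the camera images.
- warmer: white wax warmer, fixed to the worktop, position and yaw differ. Origin under the centre of its round pot; z up. On its -y side a 30 mm high deck (x -35 to 115, y -180 to -80 mm) carries the lever; between lever and pot a black gauge plate (x 33 to 37, y -107 to -73 mm, up to z 114 mm) with a green band and a red mark below it faces the warmer's -x
- pot_floor (a point): centre of the pot's inner floor, 36 mm above the worktop. The open aluminium pot has an inner diameter of 110 mm, a 5 mm wall and its rim 88 mm above the worktop
- hold_lever (a joint): the sprung lever, rad: 0 = up (free), 0.5 = fully down. White pointer in the green band: 0.16 to 0.34 (0.25 is half travel); it reaches the red mark at 0.43. It springs back when released; pressing the pad takes about 3 N to start, 5.5 N at half travel, 8 N fully down
- lever_pad (a point): centre of the top of the lever's orange pad, 34 x 32 x 12 mm. The pivot lies 100 mm from it towards the warmer's +x, 85 mm above the worktop; at 0 the lever rises 0.25 rad towards the pad, at half travel it is level (pad top at z 91 mm), 25 mm lower than at 0 and 25 mm higher than fully down
- stirrer: stirrer, 50 g, 166 mm long, hanging upright in the stand. Origin at its tip, z along it towards the grip. Steel shaft of 10 mm diameter (tip 12 mm), black collar of 50 mm diameter from 100 to 105 mm, pale wooden grip of 14 x 14 mm square section (faces along its x and y) from 105 to 166 mm above the tip
- stirrer_tip (a point): lower end of the stirrer
- stirrer_collar (a point): centre of the underside of the stirrer's collar, 100 mm above its tip; it rests on the stand's rim
- stirrer_grip (a point): middle of the stirrer's wooden grip, 140 mm above its tip
- stand: stirrer stand, fixed, position differs: grey upright tube, outer diameter 40 mm, bore 28 mm, rim 110 mm above the worktop, open from the rim down to 10 mm above the worktop, on a dark foot of 90 mm diameter. Origin under its centre
- stand_top (a point): centre of the tube's mouth, 110 mm above the worktop. Note: a wall shelf with goods overhangs the worktop beyond world x = 0.55 m, from about 0.5 m above it; keep the wrist clear
- blue_pellet_0: blue wax pellet, a hard disc of 18 mm diameter, 12 mm thick, 12 g, loose in the pot; origin at the centre of its underside
- amber_pellet_0: amber wax pellet, a hard disc of 18 mm diameter, 12 mm thick, 12 g, loose in the pot; origin at the centre of its underside
- amber_pellet_1: amber wax pellet, a hard disc of 18 mm diameter, 12 mm thick, 12 g, loose in the pot; origin at the centre of its underside
- blue_pellet_1: blue wax pellet, a hard disc of 18 mm diameter, 12 mm thick, 12 g, loose in the pot; origin at the centre of its underside
- amber_pellet_2: amber wax pellet, a hard disc of 18 mm diameter, 12 mm thick, 12 g, loose in the pot; origin at the centre of its underside
- amber_pellet_3: amber wax pellet, a hard disc of 18 mm diameter, 12 mm thick, 12 g, loose in the pot; origin at the centre of its underside
- blue_pellet_2: blue wax pellet, a hard disc of 18 mm diameter, 12 mm thick, 12 g, loose in the pot; origin at the centre of its underside
- amber_pellet_4: amber wax pellet, a hard disc of 18 mm diameter, 12 mm thick, 12 g, loose in the pot; origin at the centre of its underside
- twist_timer: bystander: orange and white twist timer, 62 mm across, 37 mm high, origin under its centre
- pot_1: bystander: white lidded jar, 90 mm across, 32 mm high, origin under its centre
- tube_1: bystander: white tube, 181 x 51 x 34 mm, lying, origin under its centre
There are look-alikes about, which are no part of the job. What is shaped like the stirrer but purple is not meant.

How it is judged:
By the outcome, as a careful person would: the job done as asked, in the order asked, and still so for the second after the job is handed in, while the arm keeps its last pose, push and grip.
It also fails if it takes over 61 s, if anything falls off the work surface, if the arm or the gripper's body presses on something with over 40 N, if the wrist force passes 120 N, or if a joint passes its speed limit or range.

## Working session

There is one attempt and no reset: what is moved stays moved. The work goes in short steps, Python scripts to look and compute and a shell command to move; the robot and the scene stay as the last step left them, time stands still between calls to the robot, and variables do not carry over. Pictures are saved under pics/ and viewed, at most 10 in all, crops included, and the job is handed in when it is done.

```bash
ls; mkdir -p pics; cat > h.py <<'E'
import numpy as np, cv2
from cell import ctrl, imaging
from scipy.spatial.transform import Rotation as R
def world(c, st=None):
    """per-pixel world points from z_map"""
    K=c["camera_matrix"]; k1=c["k1"]
    k1=float(np.ravel(k1)[0])
    h,w=c["z_map"].shape
    u,v=np.meshgrid(np.arange(w),np.arange(h))
    xd=(u-K[0][2])/K[0][0]; yd=(v-K[1][2])/K[1][1]
    x,y=xd.copy(),yd.copy()
    for _ in range(8):
        s=1+k1*(x*x+y*y); x=xd/s; y=yd/s
    z=c["z_map"]; P=np.stack([x*z,y*z,z],-1)
    rays=np.stack([x,y,np.ones_like(x)],-1)
    if "view" in c: T=np.linalg.inv(np.array(c["view"]))
    else:
        B=np.eye(4);B[:3,:3]=R.from_rotvec(st["eef_rot"]).as_matrix();B[:3,3]=st["tcp_pos"]
        T=B@np.array(c["hand_eye"])
    W=P@T[:3,:3].T+T[:3,3]
    return W, rays@T[:3,:3].T, T[:3,3]
def plane(rays,o,z):
    t=(z-o[2])/rays[...,2:3]
    return o+rays*t
E
python3 - <<'E'
from h import *
st=ctrl.observe()
print({k:np.round(v,3) for k,v in st.items()}, ctrl.finger_overhang)
for n in ("scene","top"):
    c=imaging.read_camera(n); cv2.imwrite(f"pics/{n}0.png",c["frame"])
    np.savez(f"{n}0.npz",**{k:np.array(v) for k,v in c.items()})
    W,r,o=world(c); print(n,o.round(3),c["k1"])
E
```

```text
pics
{'time': np.float64(0.0), 'joint_positions': array([-1.433,  0.492,  1.559, -0.   ,  1.092, -0.106]), 'dq': array([-0.   , -0.   ,  0.001,  0.   ,  0.   ,  0.   ]), 'effort': array([-1.0000e-03, -6.1844e+01, -2.6159e+01, -0.0000e+00,  4.0000e-03,
        0.0000e+00]), 'tcp_pos': array([ 0.151, -0.606,  0.404]), 'eef_rot': array([-3.117, -0.382,  0.   ]), 'wrist_force': array([-1.006, -0.148,  1.153]), 'moment': array([-0.012,  0.049,  0.018]), 'grasp_force': np.float64(0.0), 'finger_gap': np.float64(1.002)} 0.1734
scene [0.11  0.814 1.114] -0.11534794421921794
top [0.284 0.065 1.21 ] -0.04455842620783819
```

View pics/scene0.png

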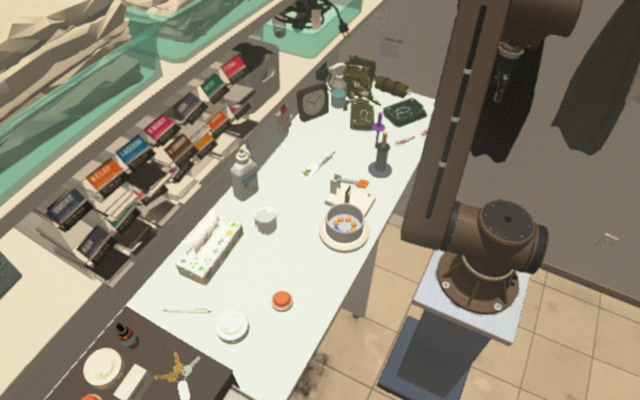

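View pics/top0.png

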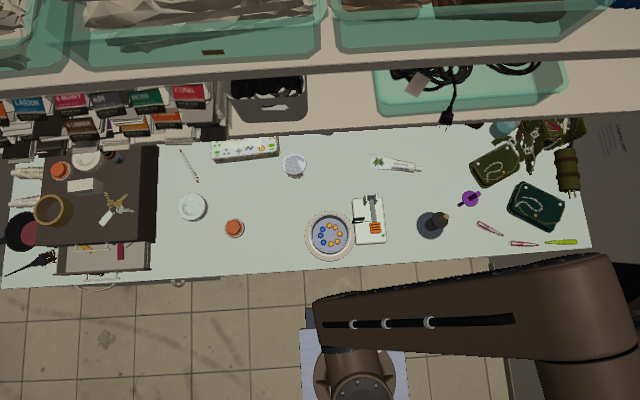

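Scene and top views: the pot is at top (330,235) with its lever at (376,228). The dark-footed stand is at top (433,224) / scene (380,160). The purple look-alike is at top (469,198) / scene (378,125). The stirrer in the dark-footed stand fits the description. I'll confirm that with a crop and measure.

```bash
python3 - <<'E'
from h import *
ims=[]
D={}
for n,(x0,y0,x1,y1) in dict(top=(300,170,500,270),scene=(310,95,450,255)).items():
    c=dict(np.load(n+"0.npz")); D[n]=c
    ims.append(cv2.resize(c["frame"][y0:y1,x0:x1],None,fx=4 if n=="top" else 3,fy=4 if n=="top" else 3,interpolation=cv2.INTER_CUBIC))
a,b=ims; b=cv2.resize(b,None,fx=400/b.shape[0]*.5,fy=400/b.shape[0]*.5) if 0 else b
cv2.imwrite("pics/crop_top.png",a);cv2.imwrite("pics/crop_scene.png",b)
for n,c in D.items():
    W,r,o=world(c); f=c["frame"].astype(int); hsv=cv2.cvtColor(c["frame"],cv2.COLOR_BGR2HSV)
    inb=(W[...,0]>.3)&(W[...,0]<.75)&(W[...,1]>-.5)&(W[...,1]<.3)
    def rep(nm,m,dil=False):
        k,l,s,cc=cv2.connectedComponentsWithStats(m.astype(np.uint8))
        for i in range(1,k):
            if s[i,4]>=6:
                w=W[l==i]; print(n,nm,cc[i].round(1),s[i,4],np.median(w,0).round(4),w.min(0).round(3),w.max(0).round(3))
    H,S,V=hsv[...,0],hsv[...,1],hsv[...,2]
    rep("blue",inb&(H>100)&(H<125)&(S>110)&(V>80)&(W[...,2]<.1))
    rep("orange",inb&(H<22)&(S>140)&(V>120))
    # tall things in stand region
    reg=(W[...,0]>.3)&(W[...,0]<.6)&(W[...,1]>-.4)&(W[...,1]<-.12)
    for lo,hi in((.1,.125),(.125,.15),(.15,.168),(.168,.19),(.19,.3)):
        m=reg&(W[...,2]>lo)&(W[...,2]<hi)
        if m.sum()>3: rep(f"z{lo}-{hi}",m)
    m=(W[...,2]>.08)&(W[...,2]<.096)&inb&(W[...,1]>-.12)&(W[...,1]<.15)
    rep("rim",m)
E
```

```text
top blue [322.3 228.9] 22 [0.4482 0.066  0.0484] [0.441 0.057 0.042] [0.455 0.073 0.052]
top blue [320.1 234.9] 22 [0.4295 0.0737 0.0486] [0.423 0.067 0.042] [0.437 0.08  0.051]
top blue [323.1 241.9] 22 [0.4072 0.0659 0.0482] [0.401 0.059 0.043] [0.414 0.072 0.053]
top orange [188.8  87.8] 8 [0.5924 0.258  0.6894] [0.592 0.253 0.687] [0.594 0.262 0.69 ]
top orange [180.3  91.7] 7 [0.5895 0.272  0.684 ] [0.588 0.271 0.683] [0.592 0.277 0.685]
top orange [328.9 224.9] 16 [0.4593 0.0437 0.0478] [0.452 0.037 0.045] [0.466 0.05  0.052]
top orange [374.8 227.3] 83 [ 0.4311 -0.0892  0.116 ] [ 0.417 -0.104  0.105] [ 0.45  -0.075  0.125]
top orange [335.1 227. ] 18 [0.4515 0.0249 0.0478] [0.445 0.019 0.042] [0.458 0.032 0.054]
top orange [339.2 233.4] 20 [0.4302 0.014  0.0485] [0.423 0.008 0.045] [0.438 0.021 0.052]
top orange [337.  241.1] 15 [0.4073 0.0227 0.0481] [0.401 0.016 0.045] [0.414 0.029 0.051]
top orange [330.3 243.7] 20 [0.3998 0.0444 0.0464] [0.394 0.035 0.043] [0.409 0.051 0.052]
top z0.1-0.125 [467.8 198.7] 142 [ 0.4999 -0.3835  0.1054] [ 0.477 -0.399  0.101] [ 0.525 -0.365  
[... 1912 characters left out ...]
scene z0.15-0.168 [380.2 115.4] 17 [ 0.5009 -0.3874  0.1602] [ 0.494 -0.396  0.153] [ 0.509 -0.378  0.166]
scene z0.15-0.168 [384.8 137.6] 18 [ 0.4383 -0.2804  0.159 ] [ 0.434 -0.29   0.151] [ 0.447 -0.277  0.167]
scene z0.168-0.19 [385.2 133.6] 19 [ 0.4411 -0.2835  0.1741] [ 0.433 -0.295  0.169] [ 0.451 -0.278  0.181]
scene rim [336.9 179.1] 82 [ 0.5252 -0.088   0.0927] [ 0.49 -0.11  0.08] [ 0.544 -0.069  0.096]
scene rim [346.7 195.6] 14 [ 0.4641 -0.0399  0.0873] [ 0.463 -0.058  0.081] [ 0.467 -0.03   0.095]
scene rim [344.6 218.1] 255 [0.4294 0.0485 0.0875] [ 0.372 -0.017  0.08 ] [0.491 0.103 0.094]
scene rim [266.7 210. ] 216 [0.6616 0.1308 0.0834] [0.623 0.101 0.08 ] [0.699 0.15  0.088]
```

View pics/crop_top.png

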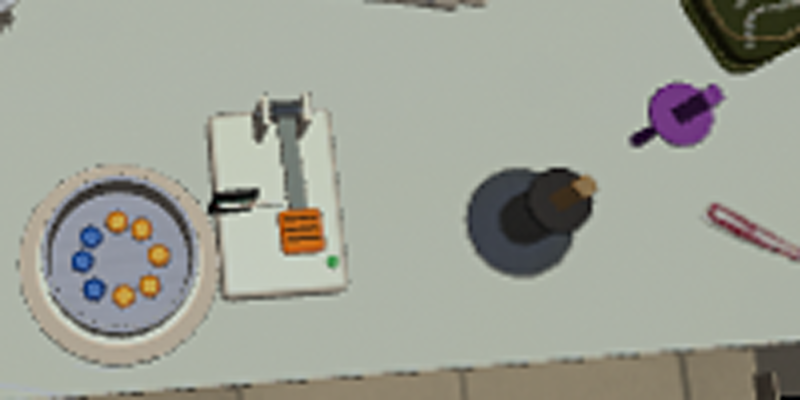

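View pics/crop_scene.png

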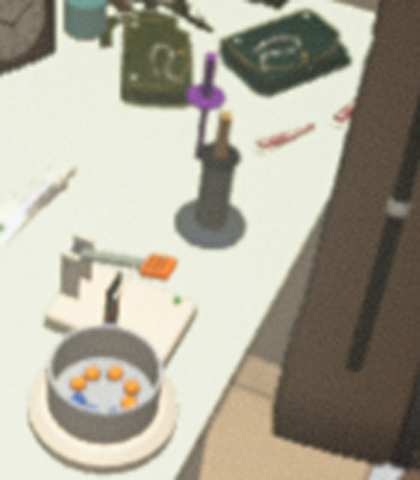

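The crops confirm that the wooden-gripped stirrer with a black collar stands in the dark stand (crop 585,185), at about (0.441, -0.283) with its top at z 0.176. The purple one (crop 683,105) is not meant. The pot centre is about (0.430, 0.044) and the lever pad is about (0.432, -0.089). Next I move above the stand.

```bash
python3 -m inch '[[[0,0,0],[1,1,0],-1],[[0,0,0],[1,1,0],-1],[[0,0,0],[1,1,0],-1],[[0,0,0],[1,1,0],-1],[[0,0,0],[1,1,0],-1],[[0,0,0],[1,1,0],-1],[[0,0,0],[1,1,0],-1],[[0,0,0],[1,1,0],-1],[[0,0,0],[0.9,1,0],-1],[[0,0,0],[0.9,1,0],-1],[[0,0,0],[0.9,1,0],-1],[[0,0,0],[0.9,1,0],-1]]' 60; python3 -m inch '[[[0,0,0],[0,0.9,0],-1],[[0,0,0],[0,0,0],-1],[[0,0,0],[0,0,0],-1]]'
python3 - <<'E'
from h import *
st=ctrl.observe(); c=imaging.read_camera("wrist")
print(st["tcp_pos"],st["eef_rot"],st["joint_positions"].round(2) if hasattr(st["joint_positions"],'round') else st["joint_positions"])
W,r,o=world(c,st); cv2.imwrite("pics/w1.png",c["frame"])
m=(W[...,2]>.165)&(W[...,2]<.185)&(abs(W[...,0]-.441)<.03)&(abs(W[...,1]+.283)<.03)
w=W[m];print(m.sum(),w.mean(0),w.min(0),w.max(0))
# top face at z=.176 via plane rays
p=plane(r,o,.176)[m][:,:2]
print(cv2.minAreaRect((p*1000).astype(np.float32)))
m=(W[...,2]>.11)&(W[...,2]<.12)&(abs(W[...,0]-.441)<.04)&(abs(W[...,1]+.283)<.04)
p=plane(r,o,.115)[m][:,:2]; print("collar",cv2.minEnclosingCircle((p*1000).astype(np.float32)))
E
```

```text
time: 1.1
tcp_pos: [0.4417, -0.3051, 0.4046]
eef_rot: [-3.118, -0.382, 0.0]
wrist_force: [0.4, -0.7, -0.6]
finger_gap: 0.997
grasp_force: 0.0
time: 1.35
tcp_pos: [0.4411, -0.2832, 0.4047]
eef_rot: [-3.118, -0.385, 0.001]
wrist_force: [0.2, -1.5, 0.8]
finger_gap: 0.998
grasp_force: 0.0
[ 0.44114643 -0.28316083  0.40466064] [-3.11773682e+00 -3.85281049e-01  5.28845559e-04] [-0.7   0.35  1.8  -0.    0.99  0.63]
436 [ 0.44301657 -0.28635219  0.17467102] [ 0.43338922 -0.2952889   0.16545678] [ 0.45025024 -0.27820562  0.17788605]
((443.35687255859375, -286.200439453125), (16.369789123535156, 14.15528392791748), 28.880475997924805)
collar ((442.05596923828125, -286.6431884765625), 24.926849365234375)
```

View pics/w1.png

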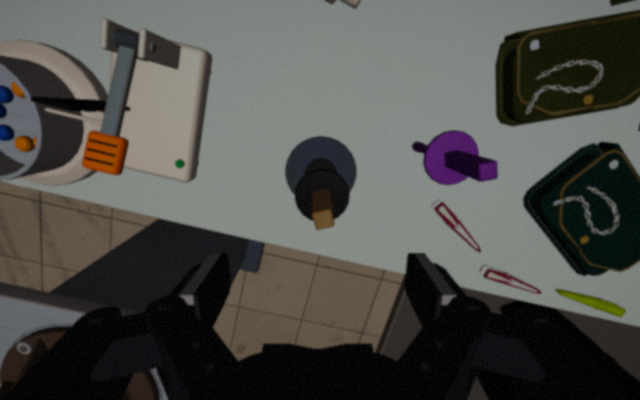

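The wrist view shows the wooden grip at (322,210), with its faces about 15° off the tool and its centre at about (0.4425, -0.285). I turn, descend and grip.

```bash
python3 -m inch '[[[0,0,1],[0.05,-0.07,0],-1],[[0,0,1],[0,0,0],-1],[[0,0,1],[0,0,-1],-1],[[0,0,0],[0,0,-1],-1],[[0,0,0],[0,0,-1],-1],[[0,0,0],[0,0,-1],-1],[[0,0,0],[0,0,0],-1],[[0,0,0],[0,0,0],0.5],[[0,0,0],[0,0,0],1],[[0,0,0],[0,0,0],1],[[0,0,0],[0,0,0],1],[[0,0,0],[0,0,0],1]]' 60; python3 -m inch '[[[0,0,0],[0,0,0],1],[[0,0,0],[0,0,0],1],[[0,0,0],[0,0,0],1],[[0,0,0],[0,0,0],1]]'
```

```text
time: 2.4
tcp_pos: [0.4422, -0.2858, 0.3058]
eef_rot: [3.04, 0.785, 0.002]
wrist_force: [-0.2, -0.2, -0.3]
finger_gap: 0.298
grasp_force: 0.0
time: 2.73
tcp_pos: [0.4422, -0.2858, 0.3054]
eef_rot: [3.041, 0.786, 0.001]
wrist_force: [-1.8, 0.5, 7.2]
finger_gap: 0.152
grasp_force: 58.6
```

```bash
python3 -m inch '[[[0,0,0],[0,0,0.5],1],[[0,0,0],[0,0,1],1],[[0,0,0],[0,0,1],1],[[0,0,0],[0,0,1],1],[[0,0,0],[0,0,1],1],[[0,0,0],[0,0,1],1],[[0,0,0],[0,0,0.5],1],[[0,0,0],[0,0,0],1]]' ; python3 - <<'E'
from h import *
st=ctrl.observe(); print(st["joint_positions"])
c=imaging.read_camera("scene"); W,r,o=world(c)
T=st["tcp_pos"]
# shaft points
m=(abs(W[...,0]-T[0])<.04)&(abs(W[...,1]-T[1])<.04)&(W[...,2]>.13)&(W[...,2]<.27)
k,l,s,cc=cv2.connectedComponentsWithStats(m.astype(np.uint8))
w=W[m]
for a in np.arange(.13,.27,.01):
    q=w[(w[:,2]>=a)&(w[:,2]<a+.01)]
    if len(q): print(round(a,2),len(q),q.mean(0).round(4))
print(w[:,2].min())
E
```

```text
time: 3.4
tcp_pos: [0.4421, -0.2856, 0.4575]
eef_rot: [3.038, 0.785, 0.004]
wrist_force: [-0.2, 0.1, -0.4]
finger_gap: 0.156
grasp_force: 58.4
[-6.99040467e-01  2.95950262e-01  1.72791264e+00 -5.96252718e-05
  1.11280619e+00  3.65918629e-01]
0.16 4 [ 0.4409 -0.2838  0.1665]
0.17 7 [ 0.4414 -0.2837  0.1754]
0.18 9 [ 0.4413 -0.2836  0.1838]
0.19 6 [ 0.4409 -0.2811  0.1961]
0.2 9 [ 0.4414 -0.2837  0.2047]
0.21 6 [ 0.4422 -0.2828  0.2156]
0.22 4 [ 0.4418 -0.2817  0.2257]
0.23 8 [ 0.4447 -0.2816  0.2356]
0.24 5 [ 0.4437 -0.2821  0.243 ]
0.26 89 [ 0.4426 -0.2796  0.267 ]
0.1644268179435131
```

```bash
python3 -m inch '[[[0,0,0],[0,1,0],1],[[0,0,0],[0,1,0],1],[[0,0,0],[0.2,1,0],1],[[0,0,0],[0.2,1,0],1],[[0,0,0],[0.2,1,0],1],[[0,0,0],[0.2,1,0],1],[[0,0,0],[0.2,1,0],1],[[0,0,0],[0.2,1,0],1],[[0,0.8,0],[0.2,1,0],1],[[0,0.8,0],[0.2,1,0],1],[[0,0.8,0],[0.2,1,0],1],[[0,0,0],[0.16,1,0],1]]'; python3 -m inch '[[[0,0,0],[0,0.8,0],1],[[0,0,0],[0,0.4,0],1],[[0,0,0],[0,0,0],1]]'; cat >> h.py <<'E'
def tip(st,L=.295):
    return st["tcp_pos"]+R.from_rotvec(st["eef_rot"]).as_matrix()[:,2]*L
def pellets(st=None,cam="top"):
    c=imaging.read_camera(cam); W,r,o=world(c,st); hsv=cv2.cvtColor(c["frame"],cv2.COLOR_BGR2HSV); H,S,V=hsv[...,0],hsv[...,1],hsv[...,2]
    P=plane(r,o,.048); inp=np.hypot(P[...,0]-.43,P[...,1]-.044)<.06
    for nm,m in(("blue",(H>100)&(H<125)&(S>110)&(V>60)),("amber",(H<24)&(S>130)&(V>110))):
        k,l,s,cc=cv2.connectedComponentsWithStats((m&inp).astype(np.uint8))
        for i in range(1,k):
            if s[i,4]>=5: print(nm,s[i,4],P[l==i].mean(0)[:2].round(4))
    return c
E
python3 - <<'E'
from h import *
st=ctrl.observe(); print(tip(st),np.round(st["joint_positions"],2))
c=pellets(); W,r,o=world(c); m=(W[...,2]>.085)&(W[...,2]<.092)&(np.hypot(W[...,0]-.43,W[...,1]-.044)<.075)
w=W[m][:,:2]; A=np.c_[2*w,np.ones(len(w))]; s=np.linalg.lstsq(A,(w**2).sum(1),rcond=None)[0]; print("rim",len(w),s[:2],np.sqrt(s[2]+s[0]**2+s[1]**2))
s0=imaging.read_camera("scene"); W,r,o=world(s0); t=tip(st); m=(W[...,2]>.15)&(W[...,2]<.23)&(np.hypot(W[...,0]-t[0],W[...,1]-t[1])<.05); w=W[m]
print(len(w),w[np.argsort(w[:,2])[:6]].round(3))
cv2.imwrite("pics/s2.png",cv2.resize(s0["frame"][90:290,230:450],None,fx=2.5,fy=2.5))
E
```

```text
time: 4.45
tcp_pos: [0.4914, 0.0155, 0.4531]
eef_rot: [-2.973, -0.768, 0.323]
wrist_force: [0.3, -0.4, -0.6]
finger_gap: 0.156
grasp_force: 58.6
time: 4.7
tcp_pos: [0.491, 0.0456, 0.4536]
eef_rot: [-2.974, -0.772, 0.315]
wrist_force: [0.2, 0.3, 0.3]
finger_gap: 0.156
grasp_force: 58.6
[0.42912551 0.04549971 0.16514784] [-0.04  0.28  1.77 -0.01  1.3   1.03]
rim 0 [0. 0.] 0.0
57 [[0.429 0.048 0.169]
 [0.427 0.045 0.172]
 [0.432 0.049 0.172]
 [0.434 0.045 0.173]
 [0.436 0.048 0.175]
 [0.428 0.05  0.176]]
```

View pics/s2.png

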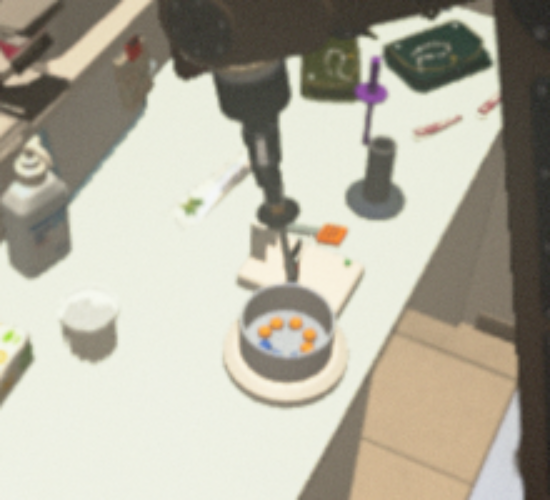

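The picture shows the stirrer above the pot with its tip at (292,280), clear and nearly centred. I lower it.

```bash
python3 -m inch '[[[0,0,0],[0,0,-1],1],[[0,0,0],[0,0,-1],1],[[0,0,0],[0,0,-1],1],[[0,0,0],[0,0,-1],1],[[0,0,0],[0,0,-0.5],1],[[0,0,0],[0,0,-0.4],1],[[0,0,0],[0,0,0],1],[[0,0,0],[0,0,0],1]]'; python3 -c "
from h import *
print(tip(ctrl.observe()))"
```

```text
time: 5.47
tcp_pos: [0.4913, 0.0436, 0.3324]
eef_rot: [-2.976, -0.767, 0.313]
wrist_force: [-0.0, -0.4, -0.1]
finger_gap: 0.158
grasp_force: 58.6
[0.42992764 0.04358257 0.04381181]
```

```bash
python3 -m inch '[[[0,0,0],[0.25,0.12,-0.08],1],[[0,0,0],[0.25,0.12,0],1],[[0,0,0],[0.25,0.12,0],1],[[0,0,0],[0.25,0.12,0],1],[[0,0,0],[-0.15,0.19,0],1],[[0,0,0],[-0.15,0.19,0],1],[[0,0,0],[-0.22,0.11,0],1],[[0,0,0],[-0.22,0.11,0],1],[[0,0,0],[-0.24,0.01,0],1],[[0,0,0],[-0.24,0.01,0],1],[[0,0,0],[-0.22,-0.09,0],1],[[0,0,0],[-0.22,-0.09,0],1]]'; python3 -m inch '[[[0,0,0],[-0.16,-0.18,0],1],[[0,0,0],[-0.16,-0.18,0],1],[[0,0,0],[-0.08,-0.23,0],1],[[0,0,0],[-0.08,-0.23,0],1],[[0,0,0],[0.03,-0.24,0],1],[[0,0,0],[0.03,-0.24,0],1],[[0,0,0],[0.13,-0.2,0],1],[[0,0,0],[0.13,-0.2,0],1],[[0,0,0],[0.2,-0.13,0],1],[[0,0,0],[0.2,-0.13,0],1],[[0,0,0],[0.24,-0.03,0],1],[[0,0,0],[0.24,-0.03,0],1]]'; python3 -c "
from h import *
print(tip(ctrl.observe()));pellets();pellets(cam='scene')"
```

```text
time: 6.47
tcp_pos: [0.4739, 0.067, 0.3303]
eef_rot: [-2.976, -0.769, 0.313]
wrist_force: [0.3, -0.9, -0.8]
finger_gap: 0.155
grasp_force: 58.5
time: 7.47
tcp_pos: [0.4934, 0.0166, 0.3302]
eef_rot: [-2.976, -0.768, 0.313]
wrist_force: [0.2, 0.6, -0.4]
finger_gap: 0.152
grasp_force: 58.6
[0.43204265 0.01658987 0.04162612]
amber 33 [0.4555 0.0317]
amber 16 [0.416  0.0062]
amber 16 [0.3966 0.0222]
```

```bash
python3 -m inch '[[[0,0,0],[0.23,0.07,0],1],[[0,0,0],[0.23,0.07,0],1],[[0,0,0],[0.18,0.16,0],1],[[0,0,0],[0.18,0.16,0],1],[[0,0,0],[0.09,0.22,0],1],[[0,0,0],[0.09,0.22,0],1],[[0,0,0],[-0.01,0.24,0],1],[[0,0,0],[-0.01,0.24,0],1],[[0,0,0],[-0.18,0.28,0],1],[[0,0,0],[-0.18,0.28,0],1],[[0,0,0],[-0.36,-0.43,0],1],[[0,0,0],[-0.36,-0.43,0],1]]'; python3 -m inch '[[[0,0,0],[0,0,0.5],1],[[0,0,0],[0,0,1],1],[[0,0,0],[0,0,1],1],[[0,0,0],[0,0,1],1],[[0,0,0],[0,0,1],1],[[0,0,0],[0,0,0.5],1],[[0,0,0],[-0.2,-1,0],1],[[0,0,0],[-0.2,-1,0],1],[[0,0,0],[-0.2,-1,0],1],[[0,0,0],[-0.2,-1,0],1]]'; python3 -c "
from h import *
print(tip(ctrl.observe()));c=pellets();pellets(cam='scene');cv2.imwrite('pics/t3.png',cv2.resize(c['frame'][150:300,260:460],None,fx=3,fy=3))"
```

```text
time: 8.57
tcp_pos: [0.4891, 0.044, 0.3302]
eef_rot: [-2.975, -0.772, 0.313]
wrist_force: [0.1, -0.2, -0.4]
finger_gap: 0.154
grasp_force: 58.6
time: 9.4
tcp_pos: [0.4687, -0.0578, 0.4553]
eef_rot: [-2.976, -0.769, 0.313]
wrist_force: [1.0, 0.2, -0.5]
finger_gap: 0.159
grasp_force: 58.6
[ 0.40739472 -0.0578585   0.16671982]
blue 22 [0.4488 0.0822]
blue 23 [0.4053 0.0805]
blue 22 [0.3882 0.0552]
amber 21 [0.4678 0.0609]
amber 21 [0.4683 0.0328]
amber 15 [0.4461 0.0091]
amber 14 [0.448  0.0081]
amber 13 [0.4707 0.0336]
amber 14 [0.4159 0.006 ]
amber 6 [0.4691 0.0593]
amber 15 [0.397  0.0223]
```

View pics/t3.png

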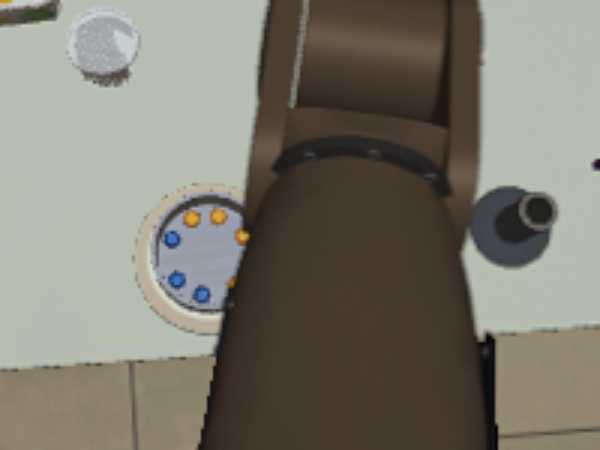

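Top view: three blue pellets at crop (172,240), (177,280) and (201,295), each more than 14 mm from every start position it could have had. All 8 pellets are in the pot, counting both views. Next I measure the stand mouth (crop 537,210) and go back.

```bash
python3 - <<'E'
from h import *
for n in("top","scene"):
    c=imaging.read_camera(n);W,r,o=world(c)
    m=(abs(W[...,2]-.11)<.006)&(np.hypot(W[...,0]-.441,W[...,1]+.284)<.035)
    p=plane(r,o,.11)[m][:,:2]
    print(n,m.sum(),(p.min(0)+p.max(0))/2,p.max(0)-p.min(0),cv2.minEnclosingCircle((p*1000).astype(np.float32)))
st=ctrl.observe();print(tip(st),st["tcp_pos"])
E
```

```text
top 80 [ 0.4412992  -0.28304445] [0.03730242 0.03944883] ((440.5773010253906, -282.6363220214844), 20.26944923400879)
scene 48 [ 0.44146397 -0.28242174] [0.0389101  0.04087121] ((442.10174560546875, -282.6418151855469), 21.40838050842285)
[ 0.40802704 -0.05692406  0.16667707] [ 0.46938635 -0.05707642  0.45522518]
```

```bash
python3 -m inch '[[[0,-0.8,0],[-0.12,-1,0],1],[[0,-0.8,0],[-0.12,-1,0],1],[[0,-0.8,0],[-0.12,-1,0],1],[[0,0,0],[-0.12,-1,0],1],[[0,0,0],[-0.12,-1,0],1],[[0,0,0],[-0.12,-1,0],1],[[0,0,0],[-0.12,-1,0],1],[[0,0,0],[-0.12,-1,0],1],[[0,0,0],[-0.12,-1,0],1],[[0,0,0],[-0.04,-0.06,0],1],[[0,0,0],[0,0,0],1],[[0,0,0],[0,0,0],1]]'; python3 - <<'E'
from h import *
st=ctrl.observe(); t=tip(st);print(t,R.from_rotvec(st["eef_rot"]).as_matrix()[:,2].round(4))
c=imaging.read_camera("scene"); W,r,o=world(c)
m=(np.hypot(W[...,0]-t[0],W[...,1]-t[1])<.018)&(W[...,2]>.15)&(W[...,2]<.25)
w=W[m]
for a in np.arange(.15,.25,.02):
    q=w[(w[:,2]>=a)&(w[:,2]<a+.02)]
    if len(q): print(round(a,2),len(q),q.mean(0).round(4))
E
```

```text
time: 10.6
tcp_pos: [0.4421, -0.2819, 0.455]
eef_rot: [-3.041, -0.786, 0.0]
wrist_force: [-0.3, -0.4, -0.6]
finger_gap: 0.154
grasp_force: 58.6
[ 0.44203875 -0.28175747  0.16004958] [-4.e-04  6.e-04 -1.e+00]
0.15 6 [ 0.4413 -0.277   0.1677]
0.17 16 [ 0.4406 -0.2787  0.1794]
0.19 13 [ 0.4397 -0.2783  0.2003]
0.21 13 [ 0.441  -0.2781  0.2188]
0.23 11 [ 0.4434 -0.278   0.2371]
```

```bash
python3 -m inch '[[[0,0,0],[-0.02,-0.06,-0.5],1],[[0,0,0],[0,0,-1],1],[[0,0,0],[0,0,-1],1],[[0,0,0],[0,0,-1],1],[[0,0,0],[0,0,-1],1],[[0,0,0],[0,0,-1],1],[[0,0,0],[0,0,-0.3],1],[[0,0,0],[0,0,-0.1],1],[[0,0,0],[0,0,-0.06],1],[[0,0,0],[0,0,0],1],[[0,0,0],[0,0,0],1]]'
```

```text
time: 11.57
tcp_pos: [0.4419, -0.2842, 0.3074]
eef_rot: [3.04, 0.786, 0.002]
wrist_force: [-0.5, -0.2, 0.3]
finger_gap: 0.153
grasp_force: 58.6
```

```bash
python3 -m inch '[[[0,0,0],[0,0,-0.04],1],[[0,0,0],[0,0,-0.04],1],[[0,0,0],[0,0,0],1],[[0,0,0],[0,0,0],1]]'
```

```text
time: 11.9
tcp_pos: [0.4417, -0.2843, 0.3054]
eef_rot: [3.04, 0.785, 0.002]
wrist_force: [-0.3, 1.2, 9.2]
finger_gap: 0.155
grasp_force: 59.8
```

Contact on the rim. I release and rise.

```bash
python3 -m inch '[[[0,0,0],[0,0,0.02],1],[[0,0,0],[0,0,0],0.5],[[0,0,0],[0,0,0],0.2],[[0,0,0],[0,0,0],-0.2],[[0,0,0],[0,0,0],-0.6],[[0,0,0],[0,0,0],-0.6],[[0,0,0],[0,0,0.5],-0.6],[[0,0,0],[0,0,1],-0.6],[[0,0,0],[0,0,1],-0.6],[[0,0,0],[0,0,1],-0.6],[[0,0,0],[0,0,1],-0.6],[[0,0,0],[0,0,0],-0.6]]'; python3 - <<'E'
from h import *
st=ctrl.observe()
for n in("scene","wrist"):
    c=imaging.read_camera(n); W,r,o=world(c,st)
    d=np.hypot(W[...,0]-.4415,W[...,1]+.284)
    m=(d<.035)&(W[...,2]>.112)&(W[...,2]<.118); p=plane(r,o,.115)[m][:,:2]; print(n,"collar",m.sum(),cv2.minEnclosingCircle((p*1000).astype(np.float32)))
    m=(d<.03)&(W[...,2]>.168)&(W[...,2]<.19); print("top",m.sum(),W[m].mean(0),W[m][:,2].max())
    cv2.imwrite(f"pics/{n}5.png",cv2.resize(c["frame"][100:260,280:480],None,fx=3,fy=3) if n=="scene" else c["frame"])
# warmer: lever
c=imaging.read_camera("wrist"); W,r,o=world(c,st); hsv=cv2.cvtColor(c["frame"],cv2.COLOR_BGR2HSV)
m=(hsv[...,0]<22)&(hsv[...,1]>130)&(hsv[...,2]>100)&(W[...,2]>.09)&(W[...,2]<.14)&(np.hypot(W[...,0]-.432,W[...,1]+.089)<.05)
w=W[m]; print("pad wrist",m.sum(),w.mean(0),w.min(0),w.max(0))
if m.sum()>10: print(cv2.minAreaRect((w[:,:2]*1000).astype(np.float32)))
E
```

```text
time: 12.9
tcp_pos: [0.4419, -0.2844, 0.4215]
eef_rot: [3.036, 0.785, 0.006]
wrist_force: [0.1, -0.6, 0.4]
finger_gap: 0.803
grasp_force: 0.0
scene collar 73 ((439.117431640625, -281.10980224609375), 25.44550323486328)
top 17 [ 0.44032532 -0.28177312  0.17381152] 0.17950163195576596
wrist collar 1366 ((441.35687255859375, -285.4085693359375), 25.028968811035156)
top 364 [ 0.44268967 -0.28457748  0.17714757] 0.18003790258474342
pad wrist 1301 [ 0.43529214 -0.09474885  0.11865502] [ 0.41792418 -0.10962529  0.11173859] [ 0.45104288 -0.07756687  0.12370924]
((434.58941650390625, -93.62452697753906), (33.00988006591797, 32.04400634765625), 1.1184910535812378)
```

View pics/scene5.png

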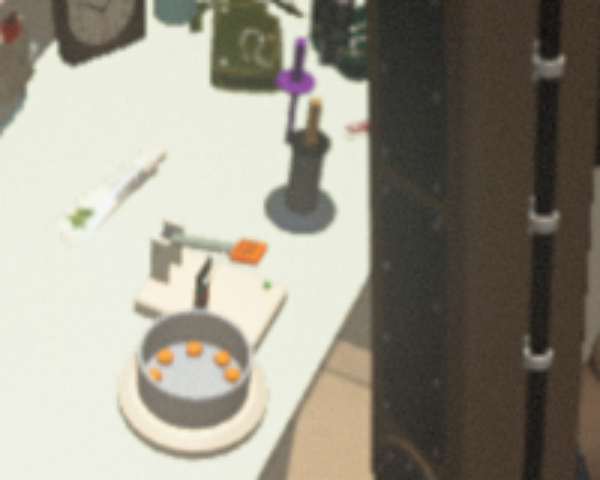

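The stirrer hangs upright in the stand at crop (313,130), with its collar at z 0.115. The lever pad is at crop (248,250), up. I shut the fingers and go over the pad.

```bash
python3 -m inch '[[[0,0,0],[-0.06,1,0],-0.6],[[0,0,0],[-0.06,1,0],0],[[0,0,0],[-0.06,1,0],1],[[0,0,0],[-0.06,1,0],1],[[0,0,0],[-0.06,1,0],1],[[0,0,0],[-0.06,1,0],1],[[0,0,0],[-0.06,1,0],1],[[0,0,0],[0,0.8,-0.5],1],[[0,0,0],[0,0,-1],1],[[0,0,0],[0,0,-1],1],[[0,0,0],[0,0,-1],1],[[0,0,0],[0,0,0],1]]' 40; python3 -m inch '[[[0,0,0],[0,0,-1],1],[[0,0,0],[0,0,-0.4],1],[[0,0,0],[0,0,0],1],[[0,0,0],[0,0,0],1]]'
```

```text
time: 14.05
tcp_pos: [0.4303, -0.0888, 0.3256]
eef_rot: [-3.037, -0.785, 0.01]
wrist_force: [-0.1, 0.4, -0.6]
finger_gap: -0.001
grasp_force: 0.0
time: 14.38
tcp_pos: [0.4313, -0.0894, 0.2949]
eef_rot: [-3.041, -0.785, 0.002]
wrist_force: [-0.6, -0.1, 0.7]
finger_gap: 0.002
grasp_force: 0.0
```

```bash
python3 -m inch '[[[0,0,0],[0,0,-0.2],1],[[0,0,0],[0,0,-0.2],1],[[0,0,0],[0,0,-0.2],1],[[0,0,0],[0,0,-0.2],1],[[0,0,0],[0,0,-0.2],1],[[0,0,0],[0,0,-0.1],1],[[0,0,0],[0,0,0],1],[[0,0,0],[0,0,0],1]]'; python3 - <<'E'
from h import *
st=ctrl.observe(); print(st["tcp_pos"][2]-ctrl.finger_overhang, st["wrist_force"])
c=imaging.read_camera("scene"); cv2.imwrite("pics/s6.png",cv2.resize(c["frame"][165:255,300:400],None,fx=6,fy=6,interpolation=cv2.INTER_CUBIC))
W,r,o=world(c); hsv=cv2.cvtColor(c["frame"],cv2.COLOR_BGR2HSV)
m=(hsv[...,0]<22)&(hsv[...,1]>130)&(hsv[...,2]>100)&(W[...,2]>.07)&(W[...,2]<.14)&(np.hypot(W[...,0]-.432,W[...,1]+.089)<.05)
w=W[m]; print("pad",m.sum(),w.mean(0),w.min(0),w.max(0))
E
```

```text
time: 15.05
tcp_pos: [0.431, -0.0892, 0.2671]
eef_rot: [-3.041, -0.786, 0.001]
wrist_force: [-3.6, 1.4, 4.6]
finger_gap: -0.007
grasp_force: 2.4
0.09368035142260112 [-3.631456    1.40281494  4.59984326]
pad 42 [ 0.42876192 -0.0833898   0.09344708] [ 0.41520354 -0.09873744  0.08594834] [ 0.44743782 -0.07499307  0.10188653]
```

View pics/s6.png

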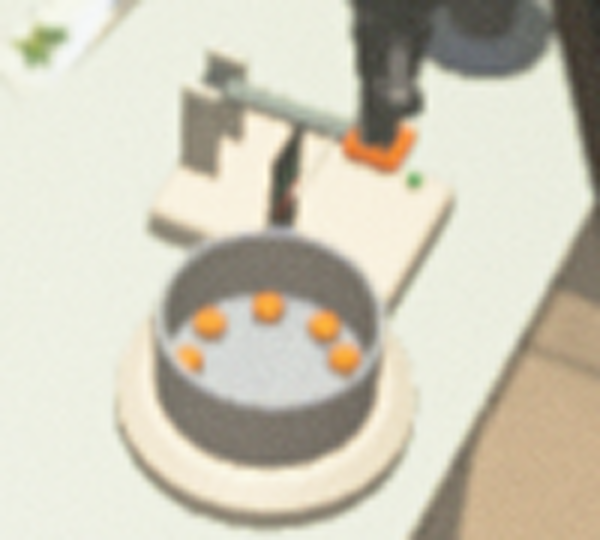

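The fingertips are on the pad (380,150), slightly above half travel: tip z 0.0937, 4.6 N. I go 2.5 mm lower and hold.

```bash
python3 -m inch '[[[0,0,0],[0,0,-0.05],1],[[0,0,0],[0,0,-0.05],1],[[0,0,0],[0,0,0],1],[[0,0,0],[0,0,0],1],[[0,0,0],[0,0,0],1],[[0,0,0],[0,0,0],1],[[0,0,0],[0,0,0],1],[[0,0,0],[0,0,0],1],[[0,0,0],[0,0,0],1],[[0,0,0],[0,0,0],1],[[0,0,0],[0,0,0],1],[[0,0,0],[0,0,0],1]]'; python3 - <<'E'
from h import *
st=ctrl.observe(); print(st["tcp_pos"][2]-ctrl.finger_overhang, st["wrist_force"])
for n in("wrist","scene"):
    c=imaging.read_camera(n); W,r,o=world(c,st)
    hsv=cv2.cvtColor(c["frame"],cv2.COLOR_BGR2HSV)
    m=(hsv[...,0]<22)&(hsv[...,1]>130)&(hsv[...,2]>80)&(W[...,2]>.06)&(W[...,2]<.14)&(np.hypot(W[...,0]-.432,W[...,1]+.089)<.05)
    if m.sum(): print(n,m.sum(),np.median(W[m],0),W[m][:,2].max())
    if n=="wrist": cv2.imwrite("pics/w7.png",c["frame"])
E
```

```text
time: 16.1
tcp_pos: [0.4311, -0.0892, 0.2649]
eef_rot: [3.042, 0.786, 0.0]
wrist_force: [-4.1, -0.2, 5.7]
finger_gap: -0.002
grasp_force: 2.6
0.09154384452234143 [-4.06840827 -0.22359082  5.70330742]
wrist 1141 [ 0.4418057  -0.08633596  0.09073869] 0.1121745033318688
scene 44 [ 0.42519683 -0.08054461  0.09204281] 0.10274518626453766
```

View pics/w7.png

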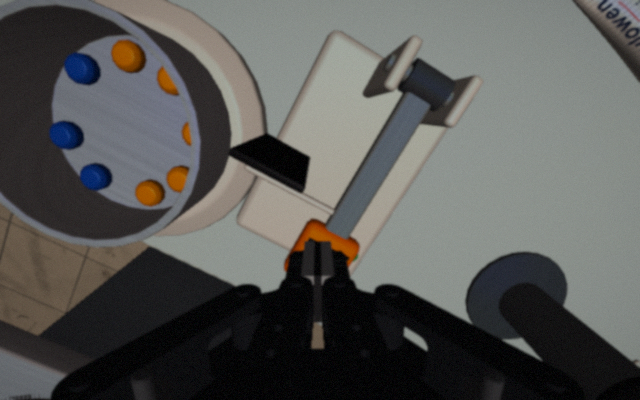

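The wrist view shows the fingertips on the pad at (320,240), the lever level (tip z 0.0915, 5.7 N), and all 8 pellets in the pot. I hold and hand in.

```bash
for i in 1 2; do python3 -m inch '[[[0,0,0],[0,0,0],1],[[0,0,0],[0,0,0],1],[[0,0,0],[0,0,0],1],[[0,0,0],[0,0,0],1],[[0,0,0],[0,0,0],1],[[0,0,0],[0,0,0],1],[[0,0,0],[0,0,0],1],[[0,0,0],[0,0,0],1],[[0,0,0],[0,0,0],1],[[0,0,0],[0,0,0],1],[[0,0,0],[0,0,0],1],[[0,0,0],[0,0,0],1]]'; done; python3 -c "
from cell import ctrl
print(ctrl.hand_in())"
```

```text
time: 17.2
tcp_pos: [0.4311, -0.0892, 0.2649]
eef_rot: [3.042, 0.786, 0.0]
wrist_force: [-3.6, 0.2, 4.8]
finger_gap: -0.002
grasp_force: 2.6
time: 18.2
tcp_pos: [0.4311, -0.0892, 0.265]
eef_rot: [3.042, 0.786, 0.0]
wrist_force: [-4.0, 0.0, 5.3]
finger_gap: -0.003
grasp_force: 2.6
the job is handed in; nothing more can be done
None
```

I handed the job in at 18.2 s: all three blue pellets lie at least 14 mm from their starts, all eight pellets are in the pot, the stirrer hangs upright in its stand, and the lever was held at about half travel for over 2 s and still is; I judged that from fingertip height and force, as I couldn't read the white pointer in the images.

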